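# Close the vegetable cutter and lock its ring

## Robot

A 6-joint arm with a two-finger parallel gripper is mounted at the origin on a cart in front of the work surface, level with it; the furniture and walls round the work are solid. World frame = base frame: x ahead of the robot, y to its left, z up, the work surface at z = 0. Lengths are in m, angles in degrees, forces in N, time in s.
With the tool pointing down it reaches from about 0.3 to 0.95 m from the base axis. Payload 3.1 kg.
Tool frame: the origin (TCP) lies between the finger pads; the fingertips stand 19 mm ahead of it and the grasp point (between the pads) is the TCP; z points along the fingers, y is the line along which they close (so a half turn about z gives the same grasp; the last joint's range is limited). The gripper opens to 85 mm and grips with 20 to 120 N. Pads are 22 mm wide; open, the fingers measure 114 mm over their backs; the gripper's body (76 mm by 85 mm) begins 54 mm behind the grasp point. The pads swing forward as they close: fully open they stand 13 mm farther back than shut.
Start: joints at [-77.447, 17.653, 93.61, -0, 68.738, -3.994], TCP at [0.178, -0.599, 0.25] pointing down, gripper open.
Joint ranges: [-175.34, 175.34], [-45.06, 112.39], [2.9, 150.54], [-68.45, 248.45], [3.09, 151.38], [-168.51, 168.51]. Speed limits (degrees/s): [159.86, 159.86, 180, 180, 180, 180].

## Interface

Orientations are given as a 3x3 rotation matrix whose columns are the frame's x, y, z axes.
In Python, from workcell import env, effector, kin, optics gives the robot as it stands. Calls block until the motion is done:
- env.move_to(position, orientation): joint-space move of the TCP to a pose.
- env.line_to(position, attitude=None, max_speed=0.15, contact_N=None): straight line of the TCP; attitude=None keeps the orientation; max_speed is the mean speed in m/s. With contact_N (N) it stops when the force on the tool has changed by that much, and returns True; else False.
- env.movej(angles): joint-space move.
- effector.command_gripper(opening, grasp_force=None): finger opening in m; grasp_force is the grip in N (None keeps the last); returns when the fingers have stopped.
- env.hold(seconds).
- kin.solve_ik(position, orientation): joint angles nearest the present ones, or None.
- env.get_obs(): the state.
- optics.get_image(name): name is "scene" or "top"; returns the picture (384x512x3 uint8, red, green, blue); there is no depth.
- optics.calibration(name): a dict with "camera_matrix" (3x3 intrinsics, pixels), "distortion" ([k1, k2, p1, p2, k3] as OpenCV has them; the pictures are not rectified), "pose" (4x4, takes a point from camera to world coordinates). Camera axes: x right, y down, z forward; pixel columns grow to the right and rows downward; lengths in m; the calibration is good to about 2 mm. A picture is of the moment at which its call begins. calibration takes no time and is no camera call.
A pose or a line that the arm cannot do raises env.PlanningError and nothing moves.
- env.sign_off(): hands the job in; it is judged then, once.
The state is a dict: "time_s": time; "q": joint angles; "qvel": joint speeds; "joint_torque": joint torques, N m; "ee_pos": TCP position; "eef_rot": TCP orientation; "force": force on the tool from outside, world axes, zero at the start; "moment": the same for the moment, N m; "width": finger opening in m; "grip_force": force on a finger pad.
Only numpy, scipy, OpenCV 4.12 (cv2) and the standard library are available. Lean on these libraries where they do the work, as an engineer would, in place of code of your own. Each camera call takes 0.05 s, during which the arm holds its last target. There are 200 camera calls.

## Task

The vegetable cutter has been washed: put its lid back into the mouth of the drum and lock it in with the black ring, turning the ring clockwise through its stiff point until it is fully home at its stop, with one wing at the long rib on the front of the drum. The ring was left part-turned, so turn it fully back to its open stop first, or the lid's ears cannot pass. Leave the two ramekins and the salt shaker standing where they are.

Things in the scene. Friction and masses are not known exactly. Their poses are not given: they have to be found in the camera images.
- head: Fixed aluminium drum of the cutter, 127 mm across, mouth leaning 0.30 rad to the robot. Origin: middle of the sprung rubber seal (85 to 101 mm across, yields 4 mm) the lid lies on. z out of the mouth along the axis of drum and ring, x to the machine's tower, y left. A rim 7 mm high, 102 mm inside, surrounds it; two slots 27 mm wide in the rim at +y and -y take the lid's ears.
- console_edge (a point): Lower front edge, mid-width, of the white control console that overhangs the ring at the back; 140 mm wide along y, 52 mm tall. It keeps the gripper off the back: a wing can be worked from above only within about 105 degrees of the front (-x of the head). Axes as the machine's, x to the back.
- lock_rib (a point): Long raised rib on the front of the drum, the locked mark: middle of its top end, 66 mm in front of the drum's axis, just under the ring. (A shorter rib 50 degrees to the left marks open.)
- lock_ring (a joint): Black captive ring, angle in rad about the head's z: 0 open stop, grows clockwise seen from above, 2.27 locked stop. 144 mm across, head z -8 to 21 mm, opening 106 mm with two gaps 43 mm long that free the slots only below about 0.1. From 1.5 to 2.15 two lobes under it press on the lid's ears (stiff, up to about 0.8 Nm), then drop behind them, and it comes free to its stop.
- wing_a (a point): Middle of the top edge of one of the ring's two like grip wings: radial blades 12 mm thick, 68 to 102 mm off the ring's axis, head z -1 to 30 mm; this point is 86 mm off the axis. At ring angle q it stands at 50 degrees + q from the front (-x of the head), clockwise seen from above (by way of the left). Axes turn with the ring; the head's at q = 0.
- wing_b (a point): The same point of the other wing: it stands at -130 degrees + q from the front, so behind on the right when open and at the front, over the long rib, when locked.
- lid: Loose white lid, 0.22 kg: disc 96 mm across, 9.5 mm thick, two ears at its own +y and -y (24 mm wide, 9.5 mm thick, 119 mm over both), bar handle along its x, 64 mm long, 14 mm wide, top 38 mm above the underside. Origin: centre of the underside, z up. Lies handle up on the chopping board (11 mm thick, 220 x 320 mm). Either ear fits either slot.
- lid_handle (a point): Middle of the top of the lid's bar handle, 38 mm above the lid's underside.
- ramekin_spout: White ramekin, 69 mm across, 38 mm high, standing under the spout on the left of the machine; origin at the centre of its underside.
- ramekin_board: Ramekin, 69 mm across, 38 mm high, standing on the chopping board near the lid; origin at the centre of its underside.
- salt_shaker: Glass salt shaker with a grey cap, 44 mm across, 90 mm high, standing behind the board; origin at the centre of its underside.

How it is judged (in metres and radians):
On the way:
1. the lid lies flat on the seal in the drum's mouth, ears in the slots, the ring not yet turned past a quarter of its way (z of lid in the frame of head below 0.003 m and distance between lid and head below 0.007 m and angle between the z axis of lid and the z axis of head, either way round below 0.04 rad and value of joint lock_ring below 0.57 rad), for 0.2 s.
At the end, for the whole second after the job is handed in: The lid lies flat on its seal in the drum's mouth (origin within 8 mm of the seal's middle, at most 4 mm above it, tilted less than 0.05 rad from it), at rest, and the ring over it stands at its locked stop (beyond 2.2 of 2.27 rad), at rest (value of joint lock_ring above 2.2 rad and velocity of joint lock_ring below 0.05 rad/s and z of lid in the frame of head below 0.004 m and distance between lid and head below 0.008 m and angle between the z axis of lid and the z axis of head, either way round below 0.05 rad and linear speed of lid below 0.02 m/s); the robot touches nothing.
It fails at once if the ramekin under the spout is shifted by more than 30 mm or tipped (distance of ramekin_spout from where it was at the start of the episode above 0.03 m or angle between ramekin_spout's own z axis and vertical above 0.4 rad).
It fails at once if the ramekin on the board is shifted by more than 30 mm or tipped (distance of ramekin_board from where it was at the start of the episode above 0.03 m or angle between ramekin_board's own z axis and vertical above 0.4 rad).
It fails at once if the salt shaker is shifted by more than 30 mm or tipped (distance of salt_shaker from where it was at the start of the episode above 0.03 m or angle between salt_shaker's own z axis and vertical above 0.4 rad).
It also fails if it takes over 72 s, if anything falls off the work surface, if the arm or the gripper's body presses on something with over 40 N, if the wrist force passes 120 N, or if a joint passes its speed limit or range.

## Working session

There is one attempt and no reset: what is moved stays moved. The work goes in short steps, each a Python script; the robot and the scene stay as the last script left them, time stands still between calls to the robot, and variables do not carry over. Pictures are saved under pics/ and viewed, at most 10 in all, crops included, and the job is handed in when it is done.

```bash
ls; mkdir -p pics
python3 - <<'E'
from workcell import env, effector, kin, optics
import cv2, numpy as np
for n in("scene","top"):
    im=optics.get_image(n); cv2.imwrite(f"pics/{n}0.png",im[:,:,::-1]); c=optics.calibration(n); print(n,{k:np.round(v,4).tolist() for k,v in c.items()})
E
```

```text
pics
scene {'camera_matrix': [[464.1894, 0.0, 247.0124], [0.0, 464.1894, 198.2628], [0.0, 0.0, 1.0]], 'distortion': [-0.0861, 0.0, 0.0, 0.0, 0.0], 'pose': [[-0.5935, -0.5829, 0.555, -0.1063], [-0.8048, 0.4358, -0.4029, 0.4254], [-0.007, -0.6858, -0.7278, 1.1053], [0.0, 0.0, 0.0, 1.0]]}
top {'camera_matrix': [[437.3643, 0.0, 256.741], [0.0, 437.3643, 196.307], [0.0, 0.0, 1.0]], 'distortion': [0.042, 0.0, 0.0, 0.0, 0.0], 'pose': [[0.0253, -0.987, 0.159, 0.4103], [-0.9996, -0.0271, -0.009, -0.0778], [0.0132, -0.1587, -0.9872, 1.3636], [0.0, 0.0, 0.0, 1.0]]}
```

View pics/scene0.png

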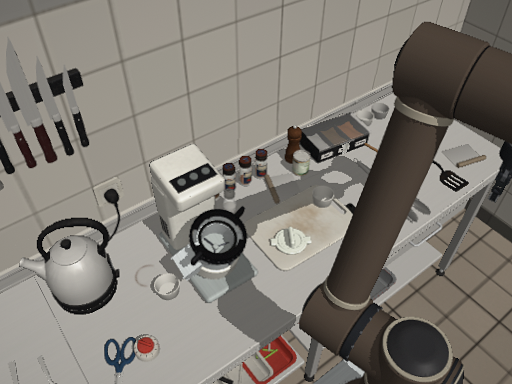

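View pics/top0.png

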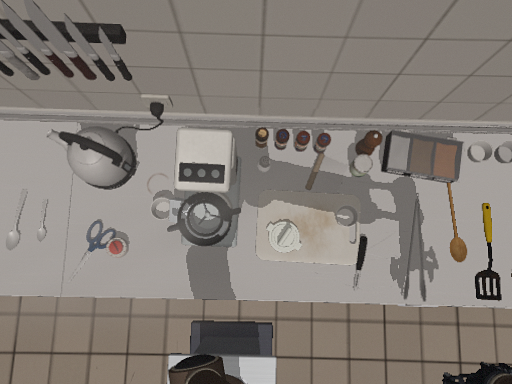

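The scene view shows the machine with the ring at about (218,237), the lid at (291,239) and the ramekins at (166,287) and (323,195). In the top view the ring is at (206,216), the lid at (285,236), the ramekins at (346,215) and (162,207), and the shaker near (362,163). Next I'll enlarge these regions.

Run:
```python
import cv2, numpy as np
def crop(n,x,y,w,h,s): 
    im=cv2.imread(f"pics/{n}0.png")[y:y+h,x:x+w]; return cv2.resize(im,None,fx=s,fy=s,interpolation=cv2.INTER_CUBIC)
a=crop("top",150,170,160,100,5); cv2.imwrite("pics/ctop.png",a)
b=crop("scene",155,185,160,115,5); cv2.imwrite("pics/cscene.png",b)
```

```text
(no output)
```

View pics/ctop.png

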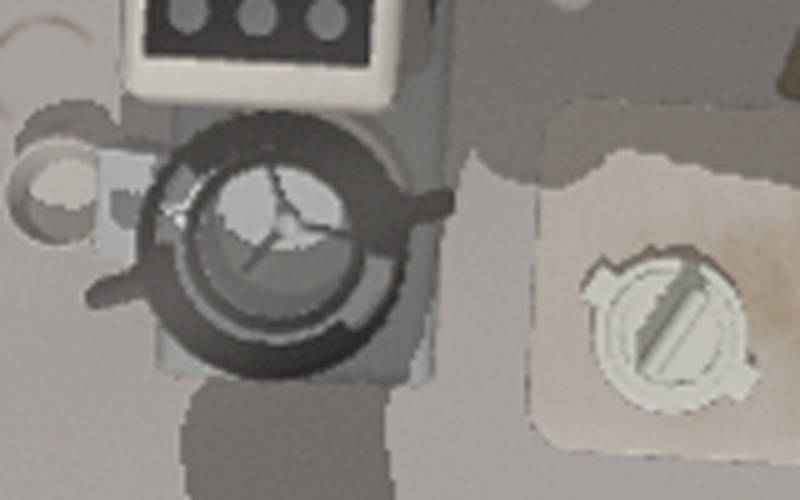

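View pics/cscene.png

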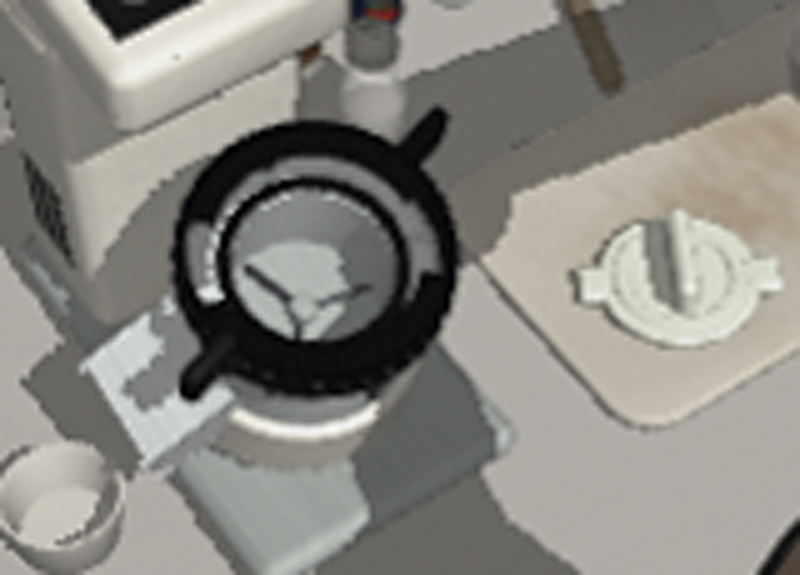

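The ring sits at about (205,217) in the top view, with wing tips near (168,229) and (241,211). In the scene view the tips are near (193,263) and (243,208). The lid's ears in the top view are near (269,226) and (299,247). By symmetry, the silhouette centre of the ring gives the axis point at mid-height.

```bash
cat > h.py <<'E'
import numpy as np, cv2
from workcell import env, effector, kin, optics
def ray(n,p):
    c=optics.calibration(n);K=np.array(c["camera_matrix"]);T=np.array(c["pose"])
    u=cv2.undistortPoints(np.array(p,float).reshape(-1,1,2),K,np.array(c["distortion"])).reshape(-1,2)
    d=np.c_[u,np.ones(len(u))]@T[:3,:3].T
    return T[:3,3],d/np.linalg.norm(d,axis=1)[:,None]
def plane(n,p,z):
    o,d=ray(n,p); return o+d*((z-o[2])/d[:,2])[:,None]
def tri(ps,pt):
    A=0;b=0;L=[]
    for n,p in(("scene",ps),("top",pt)):
        o,d=ray(n,p);M=np.eye(3)-np.outer(d[0],d[0]);A=A+M;b=b+M@o;L.append((M,o))
    x=np.linalg.solve(A,b);return x,[round(np.linalg.norm(M@(x-o))*1000,1) for M,o in L]
def shot(n,f=None):
    im=np.array(optics.get_image(n))[:,:,::-1].copy()
    if f: cv2.imwrite(f"pics/{f}.png",im)
    return im
def comp(mask,seed):
    n,l,s,c=cv2.connectedComponentsWithStats(mask.astype(np.uint8))
    i=1+np.argmin(np.hypot(*(c[1:]-seed).T)+1e3*(s[1:,4]<30)); return (l==i).astype(np.uint8)
E
python3 - <<'E'
from h import *
E={}
for n,seed,lim in(("scene",(218,237),45),("top",(205,217),70)):
    im=cv2.imread(f"pics/{n}0.png");g=im.max(2)
    m=(g<lim).astype(np.uint8)
    yy,xx=np.mgrid[:384,:512]; m[np.hypot(xx-seed[0],yy-seed[1])>45]=0
    m=comp(m,seed); body=cv2.morphologyEx(m,cv2.MORPH_CLOSE,np.ones((15,15),np.uint8))
    cs=max(cv2.findContours(m,cv2.RETR_EXTERNAL,cv2.CHAIN_APPROX_NONE)[0],key=len).reshape(-1,2).astype(float)
    hull=cs
    for k in range(6):
        e=cv2.fitEllipse(hull.astype(np.float32)); (cx,cy),(a,b),t=e
        R=np.deg2rad(t);q=(cs-[cx,cy])@np.array([[np.cos(R),-np.sin(R)],[np.sin(R),np.cos(R)]])
        r=np.hypot(q[:,0]/a*2,q[:,1]/b*2); hull=cs[(abs(r-1)<(.15,.1,.07,.05,.04,.04)[k])]
    far=np.hypot(*(cs-[cx,cy]).T); i=far.argmax(); opp=((cs-[cx,cy])@(cs[i]-[cx,cy])<0); j=np.where(opp,far,0).argmax()
    print(n,np.round(e[0],1),np.round(e[1],1),round(t),len(hull),len(cs),"tips",cs[i],cs[j],"mid",(cs[i]+cs[j])/2,"npx",m.sum())
    E[n]=(e[0],cs[i],cs[j])
    v=im.copy(); cv2.drawContours(v,[cs.astype(int)],-1,(0,0,255),1); cv2.ellipse(v,e,(0,255,0),1)
    E[n+'v']=cv2.resize(v[seed[1]-50:seed[1]+50,seed[0]-50:seed[0]+50],None,fx=4,fy=4,interpolation=cv2.INTER_NEAREST)
cv2.imwrite("pics/ring.png",np.hstack([E['scenev'],E['topv']]))
print("ring mid",tri(E["scene"][0],E["top"][0]))
S=sorted(E["scene"][1:],key=lambda p:p[0]);T=sorted(E["top"][1:],key=lambda p:p[0])
for s,t in zip(S,T): print("tip",tri(s,t))
# base plate front edge & console edge
print("baseedge",plane("top",[(150+157/5,170+372/5),(150+412/5,170+385/5)],.01))
print("console",plane("top",[(150+135/5,170+96/5),(150+385/5,170+106/5)],.22))
# lid
im=cv2.imread("pics/top0.png");hsv=cv2.cvtColor(im,cv2.COLOR_BGR2HSV)
for p in [(285,236),(290,225),(265,245),(310,240),(287,232)]: print(p,im[p[1],p[0]],hsv[p[1],p[0]])
E
```

```text
scene [217.5 236.3] [54.3 56.2] 94 150 190 tips [243. 207.] [192. 264.] mid [217.5 235.5] npx 1375
top [211.7 228.6] [ 8.9 19.7] 57 12 40 tips [203. 235.] [221. 224.] mid [212.  229.5] npx 45
ring mid (array([0.51931408, 0.04338202, 0.18821308]), [np.float64(17.0), np.float64(17.0)])
tip (array([0.52046153, 0.09648712, 0.11121678]), [np.float64(42.6), np.float64(42.6)])
tip (array([ 0.50981929, -0.00414686,  0.27891589]), [np.float64(4.5), np.float64(4.5)])
baseedge [[ 0.47254263  0.13711044  0.01      ]
 [ 0.46849436 -0.0194107   0.01      ]]
console [[ 0.6077151   0.12306899  0.22      ]
 [ 0.60600604 -0.00913208  0.22      ]]
(285, 236) [184 194 193] [ 33  13 194]
(290, 225) [115 123 124] [ 27  19 124]
(265, 245) [161 171 177] [ 19  23 177]
(310, 240) [139 154 167] [ 16  43 167]
(287, 232) [181 191 191] [ 30  13 191]
```

View pics/ring.png

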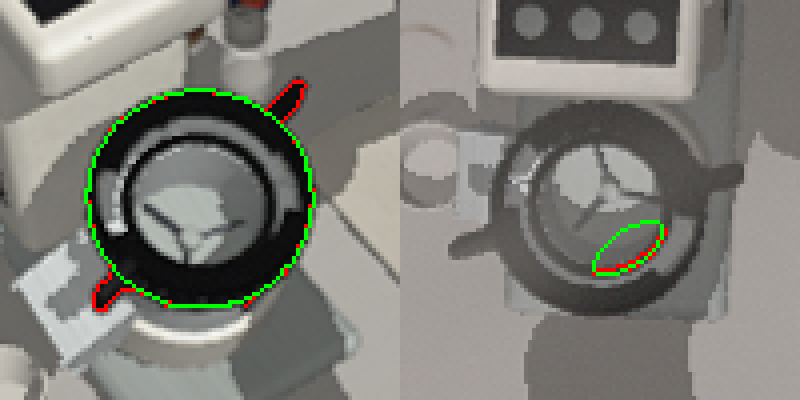

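The scene fit is good: it is centred at (217.5,236.3), with tips at (243,207) and (192,264). The top threshold was too low, so I'll raise it, and I'll measure the lid in the same step.

Run:
```python
from h import *
im=cv2.imread("pics/top0.png");g=im.max(2);yy,xx=np.mgrid[:384,:512];V=[]
for lim in(80,90,100):
    m=((g<lim)&(np.hypot(xx-204,yy-219)<42)).astype(np.uint8); m[:192]=0
    m=comp(m,(205,217)); cs=max(cv2.findContours(m,cv2.RETR_EXTERNAL,cv2.CHAIN_APPROX_NONE)[0],key=len).reshape(-1,2).astype(float)
    hull=cs[np.hypot(*(cs-[205,218]).T)>22]
    for k in range(8):
        e=cv2.fitEllipse(hull.astype(np.float32)); (cx,cy),(a,b),t=e
        R=np.deg2rad(t);q=(cs-[cx,cy])@np.array([[np.cos(R),-np.sin(R)],[np.sin(R),np.cos(R)]])
        r=np.hypot(q[:,0]/a*2,q[:,1]/b*2); hull=cs[(abs(r-1)<max(.15-.03*k,.04))]
    l=cs[cs[:,0]<171].mean(0) if (cs[:,0]<171).any() else 0; rr=cs[cs[:,0]>238].mean(0)
    print(lim,np.round(e[0],1),np.round(e[1],1),len(hull),len(cs),"tips",cs[cs[:,0].argmin()],cs[cs[:,0].argmax()],m.sum(), tri((217.5,236.3),e[0]))
    v=im.copy(); cv2.drawContours(v,[cs.astype(int)],-1,(0,0,255),1); cv2.ellipse(v,e,(0,255,0),1); V.append(cv2.resize(v[170:270,155:255],None,fx=2.6,fy=2.6,interpolation=cv2.INTER_NEAREST))
# lid
hsv=cv2.cvtColor(im,cv2.COLOR_BGR2HSV)
m=((hsv[:,:,1]<18)&(g>165)&(np.hypot(xx-285,yy-236)<26)).astype(np.uint8); m=comp(cv2.morphologyEx(m,cv2.MORPH_CLOSE,np.ones((3,3))),(285,236))
c=max(cv2.findContours(m,cv2.RETR_EXTERNAL,cv2.CHAIN_APPROX_NONE)[0],key=len).reshape(-1,2).astype(float)
P=plane("top",c,.0205)[:,:2]; h=cv2.convexHull(P.astype(np.float32)*1000)
# circle fit to points, trimming ears
S=P.copy()
for k in range(8):
    A=np.c_[2*S,np.ones(len(S))];s=np.linalg.lstsq(A,(S**2).sum(1),rcond=None)[0];ctr=s[:2];r=np.sqrt(s[2]+ctr@ctr);d=np.hypot(*(P-ctr).T);S=P[abs(d-r)<max(.012-.0015*k,.003)]
a=np.arctan2(*(P-ctr)[:,::-1].T);far=d>.053
ang=.5*np.angle(np.exp(2j*a[far]).sum())
print("lid",ctr,r,"n",len(S),len(P),"ears",np.rad2deg(ang),np.round(np.c_[d,np.rad2deg(a)][far],3).tolist())
print("ears centre",[P[far&(np.cos(a-ang)*s>0)].mean(0) for s in(1,-1)])
v=im.copy(); cv2.drawContours(v,[c.astype(int)],-1,(0,0,255),1); V.append(cv2.resize(v[205:265,255:315],(260,260),interpolation=cv2.INTER_NEAREST))
cv2.imwrite("pics/fit2.png",np.vstack([np.hstack(V[:2]),np.hstack(V[2:])]))
```

```text
80 [202.4 214.6] [43.4 49.9] 72 156 tips [178. 212.] [226. 203.] 406 (array([0.54352007, 0.05423499, 0.17635021]), [np.float64(5.0), np.float64(5.0)])
90 [204.4 218.6] [52.5 53.6] 140 318 tips [177. 223.] [240. 211.] 1195 (array([0.53612124, 0.05223335, 0.18078817]), [np.float64(0.6), np.float64(0.6)])
100 [204.3 218.6] [53.2 53.9] 142 190 tips [167. 229.] [240. 212.] 1452 (array([0.53596592, 0.05239073, 0.18107639]), [np.float64(0.6), np.float64(0.6)])
lid [ 0.50365968 -0.17527453] 0.04569057482582894 n 73 138 ears 57.587389702647464 [[0.054, 45.971], [0.057, 48.201], [0.059, 50.26], [0.057, 52.61], [0.057, 56.943], [0.058, 61.155], [0.057, 63.835], [0.058, 67.918], [0.056, 66.649], [0.053, -133.392], [0.056, -131.166], [0.058, -129.112], [0.058, -124.862], [0.057, -122.36], [0.058, -118.131], [0.059, -114.07], [0.058, -111.33], [0.055, -112.568]]
ears centre [array([ 0.53436041, -0.12778684]), array([ 0.47402083, -0.22311907])]<stdin>:11: RuntimeWarning: Mean of empty slice.
  ret = um.true_divide(
```

View pics/fit2.png

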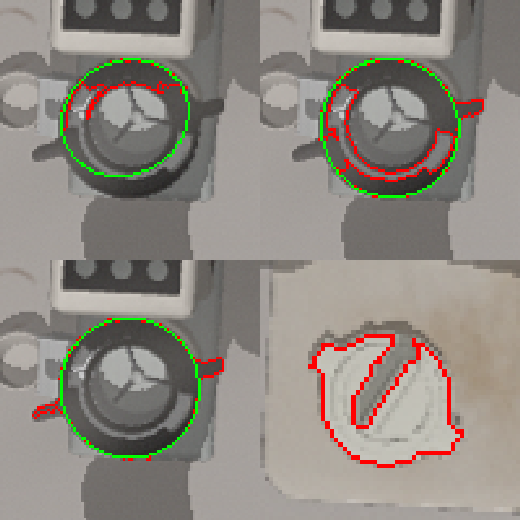

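The ring's mid-height centre is at (0.536, 0.052, 0.181), and the two rays agree within 0.6 mm. The lid centre is (0.504, -0.1755) with its ear axis at 57.6°. Next I'll refine the machine's yaw and the ring angle, then turn the ring to its open stop.

Run:
```python
from h import *
im=cv2.imread("pics/top0.png");g=cv2.GaussianBlur(im.max(2),(0,0),.7).astype(float)
def edge(cols,r0,r1,z,axis=0):
    pts=[]
    for c in cols:
        p=g[r0:r1,c] if axis==0 else g[c,r0:r1]
        d=np.abs(np.diff(p));i=d.argmax();
        w=d[max(i-1,0):i+2];s=r0+max(i-1,0)+(w*np.arange(len(w))).sum()/w.sum()+.5
        pts.append((c,s) if axis==0 else (s,c))
    P=plane("top",pts,z)[:,:2]
    vx,vy,x0,y0=cv2.fitLine((P*1000).astype(np.float32),cv2.DIST_HUBER,0,.01,.01).ravel()
    r=np.abs((P*1000-[x0,y0])@[-vy,vx]); print("ang",round(np.degrees(np.arctan2(vy,vx)),2),"med res mm",round(np.median(r),2),(x0,y0))
edge(range(180,226),184,194,.22)       # console front edge
edge(range(178,226),176,184,.25) if 0 else None
edge(range(184,234),241,252,.01)       # base front
edge(range(232,244),234,244,.01,1)     # base right side
edge(range(135,180),170,180,.3,1); edge(range(135,180),228,240,.3,1)
print(tri((192,264),(167,229)),tri((243,207),(240,211.5)))
for y in(0,-.02):
    z=np.array([-np.sin(.3)*np.cos(y),-np.sin(.3)*np.sin(y),np.cos(.3)]);Y=np.array([-np.sin(y),np.cos(y),0]);X=np.cross(Y,z);H=np.c_[X,Y,z]
    d=(tri((192,264),(167,229))[0]-tri((243,207),(240,211.5))[0])@H; print(d,"wing_a deg",np.degrees(np.arctan2(d[1],-d[0])))
o=env.get_obs();print(np.round(o["eef_rot"],3).tolist(),o["time_s"])
```

```text
ang 88.07 med res mm 0.96 (np.float32(605.5657), np.float32(64.64059))
ang 87.0 med res mm 2.75 (np.float32(472.1152), np.float32(48.32611))
ang 2.81 med res mm 0.28 (np.float32(495.9227), np.float32(-31.512718))
ang 5.65 med res mm 1.01 (np.float32(675.7615), np.float32(112.72212))
ang -0.41 med res mm 0.5 (np.float32(679.5163), np.float32(-18.409685))
(array([0.50446051, 0.15039148, 0.17875642]), [np.float64(1.0), np.float64(1.0)]) (array([ 0.55502236, -0.04369011,  0.21152994]), [np.float64(1.8), np.float64(1.8)])
[-0.05798882  0.19408159 -0.01636769] wing_a deg 73.36460120637653
[-0.06168718  0.1930316  -0.01522366] wing_a deg 72.2776607995285
[[0.959, 0.285, -0.0], [0.285, -0.959, 0.002], [0.0, -0.002, -1.0]] 0.1
```

```bash
cat >> h.py <<'E'
YAW=np.radians(-1.7); MID=np.array([.536,.0523,.181])
def head(yaw=None):
    y=YAW if yaw is None else yaw
    z=np.array([-np.sin(.3)*np.cos(y),-np.sin(.3)*np.sin(y),np.cos(.3)]);Y=np.array([-np.sin(y),np.cos(y),0])
    H=np.c_[np.cross(Y,z),Y,z]; return MID-.0065*z,H
def wpose(deg,r=.089,z=.025,sgn=1):
    O,H=head();t=np.radians(deg);y=sgn*np.array([np.sin(t),np.cos(t),0]);Z=np.array([0,0,-1.])
    return O+H@np.array([-r*np.cos(t),r*np.sin(t),z]),H@np.c_[np.cross(y,Z),y,Z]
def hf(v): return np.array(v)@head()[1]
def tang(deg):
    f=hf(env.get_obs()["force"]);t=np.radians(deg);return f@[np.sin(t),np.cos(t),0],f
def where():
    O,H=head();p=(np.array(env.get_obs()["ee_pos"])-O)@H;return np.degrees(np.arctan2(p[1],-p[0])),np.hypot(p[0],p[1]),p[2]
E
python3 - <<'E'
from h import *
for s in(1,-1):
    for d in(72,48,100,-90,0):
        p,R=wpose(d,z=.1,sgn=s);print(s,d,np.round(kin.solve_ik(p,R),0) if kin.solve_ik(p,R) is not None else None)
E
```

```text
1 72 [ 14.  -6. 120.  -6.  50.   1.]
1 48 [ 12. -10. 124.  -5.  49. -25.]
1 100 [ 13.  -2. 114.  -5.  51.  27.]
1 -90 None
1 0 [  3. -15. 130.  -2.  49. -85.]
-1 72 None
-1 48 [ 12. -10. 124.  -5.  49. 155.]
-1 100 [  13.   -2.  114.   -5.   51. -153.]
-1 -90 [-11.  -6. 119.   3.  50. -11.]
-1 0 [  3. -15. 130.  -2.  49.  95.]
```

Run:
```python
from h import *
effector.command_gripper(.036,30)
p,R=wpose(72.3,z=.11);env.move_to(p,R);f0=np.array(env.get_obs()["force"])
p,R=wpose(72.3);c=env.line_to(p,contact_N=8);print("down contact",c,where(),env.get_obs()["force"]-f0)
if not c:
    effector.command_gripper(.0,25);env.hold(.2);print("w",env.get_obs()["width"],where(),tang(72))
    d=72.3
    while d>40:
        d-=4;p,R=wpose(d);c=env.line_to(p,R,max_speed=.06,contact_N=20);print(round(d,1),c,np.round(where(),4),np.round(tang(d)[1],1))
        if c: break
print(env.get_obs()["time_s"],env.get_obs()["width"])
```

```text
down contact False (np.float64(72.62689830764137), np.float64(0.08875165476747551), np.float64(0.025252707747135637)) [1.01686301 0.35365194 0.81999583]
w 0.011375872271775233 (np.float64(72.64923768258849), np.float64(0.08891826024906031), np.float64(0.02611424464973379)) (np.float64(-2.490268118525587), array([-2.50741264, -0.34165432,  7.069086  ]))
68.3 False [6.82784e+01 8.90000e-02 2.61000e-02] [-2.6 -1.   7.9]
64.3 False [6.42904e+01 8.90000e-02 2.61000e-02] [-2.9 -1.6  8.8]
60.3 False [6.02627e+01 8.91000e-02 2.61000e-02] [-3.5  0.1 10.2]
56.3 False [5.62418e+01 8.91000e-02 2.61000e-02] [-3.1 -0.7 10.2]
52.3 False [5.21866e+01 8.92000e-02 2.60000e-02] [-4.8 -0.9 10.5]
48.3 False [4.90297e+01 8.92000e-02 2.61000e-02] [-1.6  3.7  7.4]
44.3 False [4.87411e+01 8.87000e-02 2.64000e-02] [ 5.9 16.9 -7. ]
40.3 False [4.84685e+01 8.85000e-02 2.67000e-02] [ 14.1  32.1 -21.7]
36.3 False [4.81392e+01 8.73000e-02 2.71000e-02] [ 21.6  48.2 -37.1]
6.9417 0.011486189834383095
```

Run:
```python
from h import *
p,R=wpose(48.8);env.line_to(p,R,max_speed=.06);env.hold(.2);print(np.round(where(),4),np.round(tang(49)[1],1))
effector.command_gripper(.036);env.hold(.1);print(np.round(where(),4))
p,R=wpose(48.8,z=.12);env.line_to(p,R)
a=np.radians(57.6);y=np.array([np.cos(a),np.sin(a),0]);Z=np.array([0,0,-1.]);R=np.c_[np.cross(y,Z),y,Z]
L=np.array([.5040,-.1754]);q1=kin.solve_ik([*L,.15],R);q2=kin.solve_ik([*L,.15],R*[-1,-1,1]);print(q1,q2)
if q1 is None or (q2 is not None and abs(q2[5])<abs(q1[5])): R=R*[-1,-1,1]
env.move_to([*L,.15],R)
sc=shot("scene","s2");t=shot("top","t2")
V=[cv2.resize(t[175:275,150:310],None,fx=3.5,fy=3.5,interpolation=cv2.INTER_CUBIC)]
cv2.imwrite("pics/v2.png",V[0]);print(env.get_obs()["time_s"])
```

```text
[4.9333e+01 8.8600e-02 2.5800e-02] [-0.7 -0.1  6.2]
[4.86952e+01 8.91000e-02 2.48000e-02]
[-2.38643190e+01  1.46526235e+01  1.10397888e+02 -2.54444375e-14
  5.49494885e+01 -8.14643190e+01] [-2.38643190e+01  1.46526235e+01  1.10397888e+02 -2.54444375e-14
  5.49494885e+01  9.85356810e+01]
10.1917
```

View pics/v2.png

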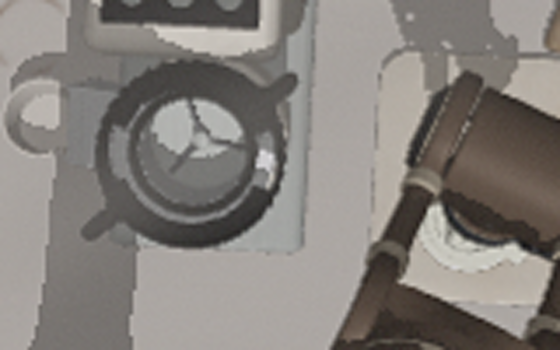

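The arm is clear of the ring. The ring now shows its gaps at left and right (crop x≈118 and 270), with wing tips at top-view pixels (174,242) and (235,197). I'll use the tip line, which should be at 50° from the front, to get the yaw.

Run:
```python
from h import *
for n,seed,lims in(("top",(204,218),(90,95,100)),("scene",(217.5,236.3),(40,45,55))):
    im=cv2.imread("pics/"+{"top":"t2","scene":"s2"}[n]+".png");g=im.max(2);yy,xx=np.mgrid[:384,:512]
    for lim in lims:
        m=((g<lim)&(np.hypot(xx-seed[0],yy-seed[1])<44)).astype(np.uint8); 
        if n=="top": m[:190]=0
        m=comp(m,seed); cs=max(cv2.findContours(m,cv2.RETR_EXTERNAL,cv2.CHAIN_APPROX_NONE)[0],key=len).reshape(-1,2).astype(float)
        d=cs-seed; r=np.hypot(*d.T); 
        # wing pixels: outside ring outline
        O,H=head(); out=[]
        w=cs[r>31]; o,dd=ray(n,w); zh=H[:,2]; C=O+.0145*zh
        P=o+dd*(((C-o)@zh)/(dd@zh))[:,None]; p=(P-C)@H; th=np.degrees(np.arctan2(p[:,1],-p[:,0])); rr=np.hypot(p[:,0],p[:,1])
        k=(rr>.078)&(rr<.112)
        A=p[k&(abs(th-50)<15)].mean(0) if (k&(abs(th-50)<15)).any() else None; B=p[k&(abs(th+130)<15)].mean(0) if (k&(abs(th+130)<15)).any() else None
        if A is None or B is None: print(n,lim,"miss",A,B);continue
        v=A-B; print(n,lim,"line",round(np.degrees(np.arctan2(v[1],-v[0])),2),"mid",np.round((A+B)/2*1000,1),"r",np.hypot(*v[:2])/2,(k&(abs(th-50)<15)).sum(),(k&(abs(th+130)<15)).sum())
```

```text
top 90 line 47.89 mid [ 1.4 -6.8  0. ] r 0.08921929428751445 1 11
top 95 line 49.35 mid [-0.2 -0.6  0. ] r 0.09430199360498193 15 12
top 100 line 49.47 mid [ 0.2 -0.6  0. ] r 0.09492781535046409 15 13
scene 40 line 50.1 mid [ 1.3 -0.   0. ] r 0.09661326703857474 13 15
scene 45 line 50.04 mid [ 1.2 -0.1  0. ] r 0.09658104558911487 13 15
scene 55 line 50.09 mid [ 1.2 -0.2  0. ] r 0.0966134063532957 13 15
```

The yaw estimates agree at about -1.3°, and the axis centre is confirmed within about 1 mm. Now I'll grasp the lid.

```bash
sed -i 's/radians(-1.7)/radians(-1.3)/; s/MID=np.array(\[.536,/MID=np.array([.5365,/' h.py
python3 - <<'E'
from h import *
f0=np.array(env.get_obs()["force"])
effector.command_gripper(.045)
c=env.line_to([.5040,-.1754,.0425],max_speed=.08,contact_N=8);print(c,env.get_obs()["ee_pos"])
effector.command_gripper(0,60);env.hold(.2);o=env.get_obs();print(o["width"],o["ee_pos"],o["force"]-f0,o["grip_force"])
if o["width"]>.010:
    env.line_to([.5040,-.1754,.2],max_speed=.12);o=env.get_obs();print(o["width"],o["force"]-f0)
    O,H=head();T=H*np.array([1,-1,-1])  # y=-heady,z=-headz,x=headx
    for s in(1,-1):
        R=T*np.array([s,s,1]);print(s,kin.solve_ik(O+H@[0,0,.15],R),kin.solve_ik(O+H@[0,0,.031],R))
    print(o["q"],o["eef_rot"],o["time_s"])
E
```

```text
False [ 0.50453222 -0.17561738  0.04310158]
0.012780207262833807 [ 0.50446492 -0.17561577  0.04309032] [-1.20378382  0.4114615   5.64986405] 61.13003611564636
0.013021798169289231 [ 0.33128262 -0.20913212 -2.69834394]
1 [  1.65697605 -10.37277071 116.95756012  -1.05052804  56.25246556
  93.4087758 ] [  1.42204506   1.5308138  120.02830503  -1.21900877  41.2768302
  93.51682277]
-1 [  1.65697605 -10.37277071 116.95756012  -1.05052804  56.25246556
 -86.5912242 ] [  1.42204506   1.5308138  120.02830503  -1.21900877  41.2768302
 -86.48317723]
[-2.38665958e+01  1.08922329e+01  1.08513588e+02  2.51631431e-04
  6.07171342e+01 -8.14659311e+01] [[-8.44318475e-01  5.35838099e-01 -1.96091248e-03]
 [ 5.35837482e-01  8.44320693e-01  8.71778192e-04]
 [ 2.12277095e-03 -3.14671972e-04 -9.99997697e-01]] 13.9917
```

Run:
```python
from h import *
O,H=head();R=H*np.array([-1,1,-1]); print(np.linalg.det(R))
env.move_to(O+H@[0,0,.15],R)
env.line_to(O+H@[0,0,.075],R,max_speed=.1);env.hold(.2);f0=np.array(env.get_obs()["force"])
c=env.line_to(O+H@[0,0,.027],R,max_speed=.025,contact_N=10);o=env.get_obs()
p=(np.array(o["ee_pos"])-O)@H;print(c,np.round(p*1000,1),"lid z",p[2]*1000-32,hf(o["force"]-f0),np.array(o["moment"])@H,o["time_s"],o["width"])
```

```text
1.0
True [-0.1 -0.  35.3] lid z 3.272996826205329 [0.79480306 0.7110578  7.00660763] [-0.032312    0.07882371 -0.00590356] 17.525 0.012665534768175873
```

Run:
```python
from h import *
O,H=head();R=H*np.array([-1,1,-1])
f00=np.array([0,0,0.])
for z in(.034,.0325,.031):
    c=env.line_to(O+H@[0,0,z],R,max_speed=.02,contact_N=25);env.hold(.15);o=env.get_obs();p=(np.array(o["ee_pos"])-O)@H
    print(z,c,np.round(p*1000,1),np.round(hf(o["force"]),1),np.round(np.array(o["moment"])@H,2))
    if hf(o["force"])[2]>25: break
```

```text
0.034 False [ 0.2  0.  35.1] [-4.9 -0.7  9.6] [-0.    0.65  0.01]
0.0325 False [ 0.1  1.1 33.7] [-3.9  1.6 10. ] [ 1.17  0.74 -0.37]
0.031 False [-1.  -0.1 30.4] [-2.4 -1.1 -2.9] [0.1  0.48 0.02]
```

Run:
```python
from h import *
O,H=head();R=H*np.array([-1,1,-1])
x=-.0005
for z in(.0295,.028,.0265,.025,.0235,.022):
    env.line_to(O+H@[x,0,z],R,max_speed=.02,contact_N=25);env.hold(.1);o=env.get_obs();p=(np.array(o["ee_pos"])-O)@H
    f=hf(o["force"]);print(z,np.round(p*1000,1),np.round(f,1),np.round(np.array(o["moment"])@H,2))
    if f[2]>10: break
print(o["time_s"],o["width"])
```

```text
0.0295 [-1.  -0.1 29.4] [-3.8  0.7  0.6] [-0.    0.7   0.02]
0.028 [-1.  -0.1 28.6] [-6.  -0.5  6.6] [-0.07  1.03 -0.01]
0.0265 [-1.  -0.1 27.7] [-8.5 -0.7 12.2] [-0.14  1.27  0.04]
19.8083 0.01266077868305146
```

Run:
```python
from h import *
O,H=head();R=H*np.array([-1,1,-1])
effector.command_gripper(.036);env.hold(.2);print(np.round(hf(env.get_obs()["force"]),1))
env.line_to(O+H@[0,0,.13],R,max_speed=.15)
p,R=wpose(50,z=.12,r=.12);env.move_to(p,R)
q=env.get_obs()["q"];q=np.array(q);q[0]+=35;env.movej(q)
t=shot("top","t3");s=shot("scene","s3")
a=cv2.resize(t[180:250,165:245],(400,350),interpolation=cv2.INTER_CUBIC);b=cv2.resize(s[200:270,178:258],(400,350),interpolation=cv2.INTER_CUBIC)
cv2.imwrite("pics/v3.png",np.hstack([a,b]));print(env.get_obs()["time_s"])
```

```text
[ 1.  -0.2  0.1]
23.4583
```

View pics/v3.png

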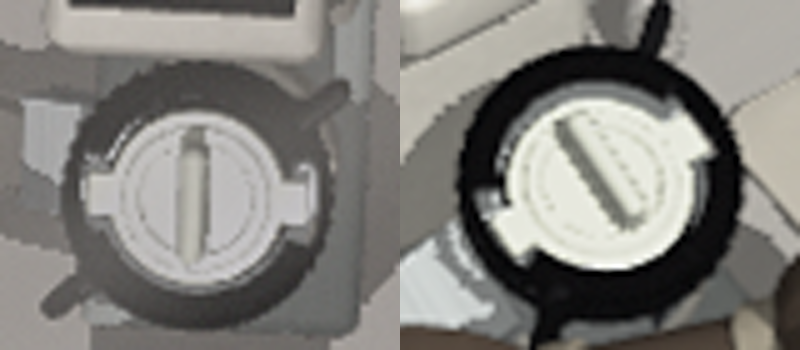

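The picture shows the lid seated: both ears lie in the gaps (left view at about (100,193) and (300,193)), and the disc is concentric with the ring. Now I'll turn the ring clockwise with wing_a.

Run:
```python
from h import *
p,R=wpose(50,z=.12);env.move_to(p,R)
p,R=wpose(50);c=env.line_to(p,R,contact_N=8);print(c)
if not c:
    effector.command_gripper(0,30)
    for d in range(60,101,10):
        p,R=wpose(d);c=env.line_to(p,R,max_speed=.07,contact_N=20);t,f=tang(d);print(d,c,np.round(where(),4),round(t,1),np.round(f,1))
        if c or abs(t)>25: break
print(env.get_obs()["time_s"])
```

```text
False
60 False [6.02693e+01 8.85000e-02 2.61000e-02] -3.3 [-1.8 -3.4  8.9]
70 False [7.02345e+01 8.83000e-02 2.61000e-02] -3.8 [-2.7 -3.8  9.1]
80 False [8.02392e+01 8.81000e-02 2.61000e-02] -2.8 [-2.1 -4.4  8.2]
90 False [9.02084e+01 8.80000e-02 2.61000e-02] -2.5 [-2.5 -4.7  9.3]
100 False [1.002064e+02 8.790000e-02 2.610000e-02] -2.4 [-3.2 -4.8  9.3]
27.6167
```

Turning freely. Now switch to wing_b, at about -80°, and drive it to the stop.

Run:
```python
from h import *
effector.command_gripper(.036)
p,R=wpose(100,z=.13);env.line_to(p,R)
O,H=head()
p,R=wpose(-80,z=.13,sgn=-1);env.move_to(p,R)
p,R=wpose(-80,sgn=-1);c=env.line_to(p,R,contact_N=8);print(c)
if not c:
    effector.command_gripper(0,50);print(env.get_obs()["width"])
    for d in list(range(-72,-4,8))+[-4,0,3,6,9]:
        p,R=wpose(d,sgn=-1);c=env.line_to(p,R,max_speed=.07,contact_N=45);t,f=tang(d);w=where();print(d,c,np.round(w,4),round(t,1),np.round(f,1))
        if c or (d>-6 and d-w[0]>3) or abs(t)>60: break
print(env.get_obs()["time_s"])
```

```text
False
0.010686865635990656
-72 False [-7.20052e+01  8.89000e-02  2.62000e-02] 2.9 [-2.7  1.1  8.4]
-64 False [-6.40331e+01  8.90000e-02  2.61000e-02] 2.8 [-3.1  0.1  7.9]
-56 False [-5.61171e+01  8.90000e-02  2.61000e-02] 2.0 [-2.8 -0.5  8.3]
-48 False [-4.81502e+01  8.91000e-02  2.61000e-02] 1.5 [-3.3 -1.3  9.4]
-40 False [-4.01616e+01  8.90000e-02  2.61000e-02] 0.7 [-3.3 -1.8  9.2]
-32 False [-3.25811e+01  8.90000e-02  2.62000e-02] -0.5 [-3.  -2.5  9.1]
-24 False [-24.1591   0.089    0.0261] 0.9 [-4.9 -1.2 10.4]
-16 False [-16.1005   0.0889   0.0261] 0.8 [-4.4 -0.5 10.6]
-8 False [-8.067   0.0888  0.0261] -1.1 [-3.5 -1.6 10.7]
-4 False [-4.1629  0.0888  0.0261] -0.8 [-3.3 -1.  10.2]
0 False [-0.4653  0.0888  0.0261] -3.6 [-3.  -3.6 10.8]
3 False [-0.1447  0.0888  0.0261] -22.5 [ -3.8 -22.3  12.3]
34.425
```

Run:
```python
from h import *
p,R=wpose(0,sgn=-1);env.line_to(p,R,max_speed=.05);print(where(),tang(0))
effector.command_gripper(.036);env.hold(.1)
p,R=wpose(0,z=.13,sgn=-1);env.line_to(p,R)
q=np.array(env.get_obs()["q"]);q[0]-=55;env.movej(q)
t=shot("top","t4");s=shot("scene","s4")
a=cv2.resize(t[180:250,165:245],(400,350),interpolation=cv2.INTER_CUBIC);b=cv2.resize(s[200:270,178:258],(400,350),interpolation=cv2.INTER_CUBIC)
cv2.imwrite("pics/v4.png",np.hstack([a,b]));print(env.get_obs()["time_s"],env.get_obs()["force"])
```

```text
(np.float64(-0.5314978061780907), np.float64(0.08877637215104371), np.float64(0.026092287102371926)) (np.float64(-3.261886600375084), array([-3.41575597, -3.2618866 , 10.78517887]))
37.5333 [ 0.15174275 -0.28270714  0.45399543]
```

View pics/v4.png

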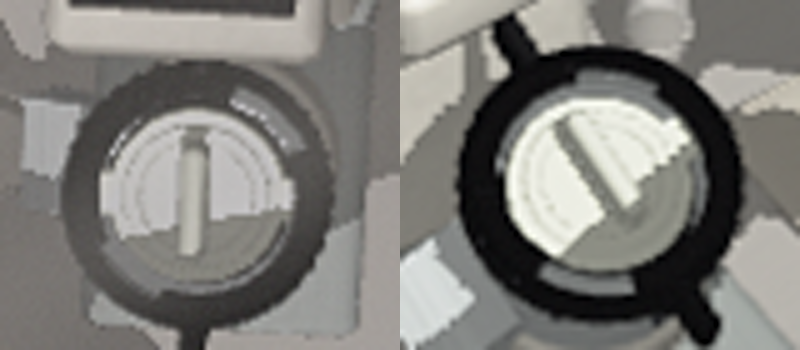

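The picture shows the front wing pointing straight at the robot, at about (195,340). The ring covers the ears, and the lid is concentric with its handle undisturbed. The ring travelled about 130° between its stops, which matches 2.27 rad, so I'm handing in.

```bash
python3 -c "
from h import *
print(env.sign_off())"
```

```text
the job is handed in; nothing more can be done
None
```

The lid is seated in the drum and the ring is turned to its locked stop, with a wing at the front over the long rib; I handed the job in at about 38 s, and no verdict came back.

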